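# Print a wooden tag in the pin jig

## Task

Print the blank tag: lay it flat on the jig's sprung bed with its hang hole over the brass peg and let go of it, then take the printing block from the colour tray by its handle, keep its white end at the jig's white end, and lower it until it drops over the two guide pins, which it hides from you. Do not let the block touch the tag before it is on the pins, do not slam or force it down, and leave the two printed tags and the other things on the bench alone. Press the block down until the sprung bed is as low as it goes, and finish like that, still gripping the handle and holding the block pressed down.

Things in the scene. Friction and masses are not known exactly. Their poses are not given: they have to be found in the camera images.
- jig: Print jig, fixed to the bench: dark steel plate 200 (x) by 130 (y) mm, top 16 mm above the bench, a white stripe across its -x end. Origin: centre of its underside, at bench level; z up, x along its length. It carries two steel guide pins and, between them, the sprung bed: grey, 94 by 64 mm, centred over the origin, its top 34 mm above the bench when up. Only the bed sinks.
- pin_a_tip (a point): Tip of the guide pin at the jig's white end (jig x = -62 mm, y = 0), 66 mm above the bench. The upright pin is 10 mm in diameter; its top 3 mm taper to 7 mm.
- pin_b_tip (a point): Tip of the other, equal guide pin (jig x = +62 mm, y = 0), 66 mm above the bench.
- bed (a joint): How far the sprung bed is pressed down, in m: 0 up, 0.006 fully down on its stops. The springs push up with 6 N when the bed is up and 15 N when it is fully down (1.5 N per mm), so the block's own weight does not sink it.
- peg_foot (a point): Foot of the brass peg for the tag's hole, on the bed's top face, 34 mm above the bench when the bed is up (jig x = -29 mm, y = 0); axes as the jig's. The peg is upright, 8 mm in diameter, 14 mm high, its top 4 mm tapered. It sinks with the bed.
- fence_mid (a point): Point on the bed's top face midway between two small steel fence pins (jig x = +30 mm, y = 0). The pins stand 28.5 mm to either side in y, 5 mm in diameter, 5.5 mm high, tapered; the tag's far end lies between them with 3 mm of play on each side. They sink with the bed.
- blank_tag: The blank tag: plain pale wood, 80 (x) by 46 (y) by 8 (z) mm, about 30 g, no blue print, lying flat on the bench beside two printed ones. Origin: centre of its underside. A 12 mm hang hole goes through it at x = -29 mm, y = 0. On the jig its x axis points along the jig's x axis, and its centre lies over the jig's centre.
- tag_hole (a point): Centre of the blank tag's hang hole, at its underside (tag x = -29 mm, y = 0).
- block: Printing block, about 0.3 kg, face down on the pad of the colour tray. Origin: middle of its face plane. Raised face 50 by 40 mm, 0 to 10 mm up, centred at x = +11, y = 0 mm; body 150 (x) by 84 (y) mm, 10 to 44 mm up; white stripe on top at its -x end. On the jig, x along the jig's x, the origin is 56 mm above the bench on the pins' tips, 42 mm dropped on, 36 mm with the bed fully down.
- handle_top (a point): Middle of the top of the block's handle, 74 mm above the block's origin: a pale wooden bar 90 mm long (block x), 26 mm wide (y, to be gripped across) and 30 mm high, standing on the body.
- block_hole_a (a point): Mouth of the hole for pin a, in the underside of the block's body at its white end (block x = -62, y = 0, 10 mm above its origin): 12 mm in diameter, blind, 26 mm deep, opening downward, not visible from above.
- block_hole_b (a point): Mouth of the other, equal hole, for pin b (block x = +62 mm, y = 0).
- tray: Colour tray, fixed to the bench: white box 204 (x) by 152 (y) mm, 6 mm walls, rim 34 mm above the bench, with a blue pad inside whose top is 20 mm above the bench. Origin: centre of its underside. The printing block stands on the pad with about 10 mm of free room or more to the walls.
- printed_tag1: A tag of the same size with a blue flower printed on it; leave it alone. Origin: centre of its underside.
- printed_tag2: Another tag of the same size with a blue flower; leave it alone. Origin: centre of its underside.
- spare_block1: Spare carved block, dark, 120 by 90 by 49 mm, at the back of the bench; leave it alone. Origin: centre of its underside.
- spare_block2: Spare carved block, brown, 100 by 100 by 44 mm, at the back of the bench; leave it alone. Origin: centre of its underside.
- bottle: White closed bottle, 56 mm in diameter, 130 mm high, at the back; leave it alone. Origin: centre of its underside.
- pad_brush: Brush lying on the bench on the robot's side of the tray; leave it alone. Origin: underside of its middle.
- scraper: Flat red paste scraper, 110 by 45 by 12 mm, lying beyond the tags; leave it alone. Origin: centre of its underside.
Not all that is in view belongs to the job. What is shaped like the blank_tag but black or purple is not meant.

How it is judged:
By the outcome, as a careful person would: the job done as asked, in the order asked, and still so for the second after the job is handed in, while the arm keeps its last pose, push and grip.
It also fails if it takes over 51 s, if anything falls off the work surface, if the arm or the gripper's body presses on something with over 40 N, if the wrist force passes 120 N, or if a joint passes its speed limit or range.

## Robot

A 6-joint arm with a two-finger parallel gripper is mounted at the origin on the work surface. World frame = base frame: x ahead of the robot, y to its left, z up, the work surface at z = 0. Lengths are in m, angles in rad, forces in N, time in s.
With the tool pointing down it reaches from about 0.35 to 0.975 m from the base axis. Payload 7.1 kg.
Tool frame: the origin (TCP) lies at the very end of the fingers, on their centre line; the grasp point (between the pads) lies 19 mm behind it; z points along the fingers, y is the line along which they close (so a half turn about z gives the same grasp; the last joint's range is limited). The gripper opens to 88 mm and grips with 3 to 60 N. Pads are 20 mm wide; open, the fingers measure 115 mm over their backs; the gripper's body (75 mm by 178 mm) begins 61 mm behind the grasp point.
Start: joints at [-1.199, 0.423, 1.63, -0, 1.089, -0.019], TCP at [0.238, -0.578, 0.223] pointing down, gripper open.
Joint ranges: [-3, 3], [-0.9, 2.11], [0.09, 2.58], [-1.31, 4.45], [0.11, 2.69], [-2.54, 2.54]. Speed limits (rad/s): [2.39, 2.39, 3.01, 3.14, 3.14, 3.14].

## Interface

Orientations are given as a 3x3 rotation matrix whose columns are the frame's x, y, z axes.
In Python, from station import manip gives the robot as it stands. The module is installed in compiled form; this text tells all that it offers.
- The arm moves only by the shell command python3 -m handwheel 'ROWS' [FORCE]. ROWS is JSON, a list of rows, each a list of 3 entries, a list of its own where there are three numbers: the shift along the world's x, y, z in units of 60 mm (1.0 is 60 mm), then the turn about the world's z in units of 10 degrees (1.0 is 10 degrees), then the closure, from 0 (fully open) to 1 (shut). In form: [[[x, y, z], twist, gripper], ...]. A call has 1 to 8 rows; each row shifts and turns the commanded pose from where the row before left it; what a row does not reach is not made up. A row lasts 1/8 s, in which the tool goes at most 62.5 mm and 10.7 degrees, less where a joint would pass 70% of its speed; a pose out of reach is approached as far as the arm can. A call is refused whole if a number of a shift passes 1 or a number of a turn 1, either way. A call with a gripper value outside its range is refused whole. The fingers move at their own pace and stop on an object; FORCE is the grip in N (left out, the last holds). Time passes only in rows, so rows that do not move let the fingers close. It gives the time, the measured TCP pose, the force, the opening and the grip force at its end, in the units of the state.
- manip.observe(): the state, without advancing time (a new reading comes with each control period).
- manip.read_camera(name): name is "scene" or "top"; returns a dict with "frame" (420x560x3 uint8, red, green, blue), "fov_y" (degrees; the focal length in pixels is half the picture's height over the tangent of half this angle, whatever the lens; pixels are square), "cx", "cy" (the principal point, pixels), "cam_to_world" (4x4, takes a point from camera to world coordinates). Camera axes: x right, y down, z forward; pixel columns grow to the right and rows downward; lengths in m; the calibration is good to about 2 mm. A picture is of the moment at which its call begins. There is no depth.
- manip.hand_in(): hands the job in; it is judged then, once.
The state is a dict: "time_s": time; "q": joint angles; "joint_vel": joint speeds; "effort": joint torques, N m; "position": TCP position; "tool_rot": TCP orientation; "ft_force": force on the tool from outside, world axes, zero at the start; "ft_torque": the same for the moment, N m; "gripper_width": finger opening in m; "finger_force": force on a finger pad.
Only numpy, scipy, OpenCV 4.12 (cv2) and the standard library are available. Lean on these libraries where they do the work, as an engineer would, in place of code of your own. Each camera call takes 0.05 s, during which the arm holds its last target. There are 200 camera calls.

## Working session

There is one attempt and no reset: what is moved stays moved. The work goes in short steps, Python scripts to look and compute and a shell command to move; the robot and the scene stay as the last step left them, time stands still between calls to the robot, and variables do not carry over. Pictures are saved under pics/ and viewed, at most 10 in all, crops included, and the job is handed in when it is done.

```bash
mkdir -p pics; cat > h.py <<'E'
import numpy as np, cv2
from station import manip
def cam(n,save=None):
    c=manip.read_camera(n)
    if save: cv2.imwrite('pics/'+save,c['frame'][:,:,::-1])
    return c
def ray(c,u,v,z):
    f=c['frame'].shape[0]/2/np.tan(np.radians(c['fov_y'])/2)
    d=np.array([(u-c['cx'])/f,(v-c['cy'])/f,1]); M=np.array(c['cam_to_world'])
    d=M[:3,:3]@d; o=M[:3,3]; return o+d*(z-o[2])/d[2]
def proj(c,p):
    f=c['frame'].shape[0]/2/np.tan(np.radians(c['fov_y'])/2)
    M=np.array(c['cam_to_world']); q=M[:3,:3].T@(np.array(p)-M[:3,3])
    return np.array([c['cx']+f*q[0]/q[2],c['cy']+f*q[1]/q[2]])
E
python3 - <<'E'
from h import *
for n in('top','scene'):
    c=cam(n,n+'0.png'); print(n,c['fov_y'],c['cx'],c['cy'],np.round(c['cam_to_world'],3).tolist())
s=manip.observe(); print(s)
E
```

```text
top 46.42496571902572 286.6408512632431 206.89309486666838 [[-0.028, -0.978, 0.206, 0.253], [-1.0, 0.028, -0.002, -0.096], [-0.004, -0.206, -0.979, 1.56], [0.0, 0.0, 0.0, 1.0]]
scene 49.55075340279272 275.06611859516835 211.48201654796839 [[-0.854, 0.299, -0.426, 1.109], [0.52, 0.513, -0.683, 0.825], [0.014, -0.805, -0.593, 0.887], [0.0, 0.0, 0.0, 1.0]]
{'time_s': 0.1, 'q': array([-1.19901169e+00,  4.23736384e-01,  1.63060510e+00,  1.73507163e-05,
        1.08858196e+00, -1.90238414e-02]), 'joint_vel': array([ 2.67335626e-04, -6.80279566e-05, -1.19743594e-03, -6.96147403e-04,
       -8.30609285e-04,  7.12461403e-04]), 'effort': array([-1.08793840e-03, -5.45616817e+01, -2.74323159e+01,  6.44124602e-02,
        1.87971425e-02, -1.85050806e-05]), 'position': array([ 0.23792023, -0.57741031,  0.22200026]), 'tool_rot': array([[ 9.24604463e-01,  3.80928295e-01, -4.69125442e-04],
       [ 3.80928582e-01, -9.24603625e-01,  1.24545487e-03],
       [ 4.06739167e-05, -1.33025642e-03, -9.99999114e-01]]), 'ft_force': array([ 0.97493479, -1.34225319, -0.08061896]), 'ft_torque': array([-0.00989093, -0.01267385,  0.04510798]), 'finger_force': 0.0, 'gripper_width': 0.08759213597765178}
```

View pics/top0.png

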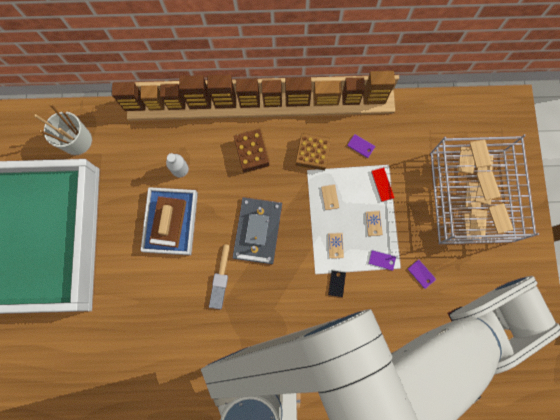

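View pics/scene0.png

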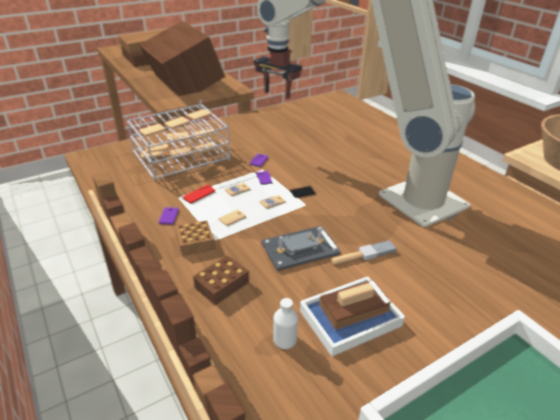

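The top view shows the blank tag at about (331,197), the jig at (258,231) with its white stripe at (254,258), and the block in the tray at (169,221) with its white stripe at (164,240). The printed tags are at (336,245) and (374,223). The scene view shows the blank at (232,217), the jig at (300,246) and the handle at (357,294). Next I'll take an enlarged crop of each view.

```bash
python3 - <<'E'
import cv2,numpy as np
t=cv2.imread('pics/top0.png'); s=cv2.imread('pics/scene0.png')
a=cv2.resize(t[170:280,140:360],None,fx=3.6,fy=3.6,interpolation=cv2.INTER_CUBIC)
cv2.imwrite('pics/topcrop.png',a)
b=cv2.resize(s[180:350,200:420],None,fx=3.5,fy=3.5,interpolation=cv2.INTER_CUBIC); cv2.imwrite('pics/scenecrop.png',b)
E
```

```text
(no output)
```

View pics/topcrop.png

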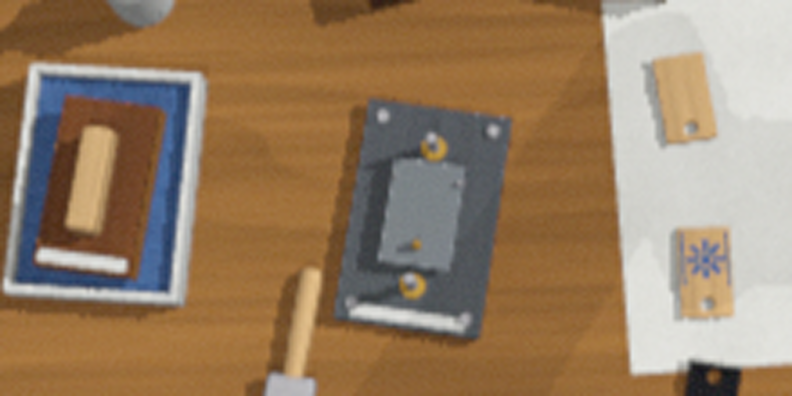

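View pics/scenecrop.png

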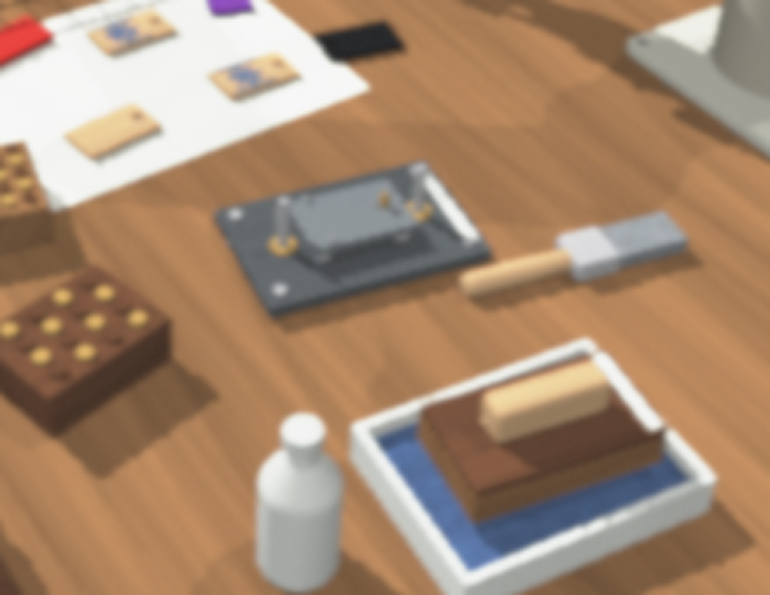

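The crops confirm it. In the top view the blank's hole is at about (332,205), pin rings at (260,211) and (254,249), and the peg at (256,237). The block's handle is at (165,220) with its white end toward the robot. Now I'll measure using masks.

```bash
cat > meas.py <<'E'
from h import *
def rect(c,mask,z,near):
    """min-area rect in world (at height z) of the mask blob nearest a pixel: centre, (long,short), long-axis angle deg"""
    K=4
    m=cv2.resize(mask.astype(np.float32),None,fx=K,fy=K,interpolation=cv2.INTER_CUBIC)
    m=(m>.5).astype(np.uint8)
    cs,_=cv2.findContours(m,cv2.RETR_EXTERNAL,cv2.CHAIN_APPROX_NONE)
    cs=[k for k in cs if cv2.contourArea(k)>15*K*K]
    g=max(cs,key=lambda k:cv2.pointPolygonTest(k,(float(near[0]*K),float(near[1]*K)),True))
    P=np.array([ray(c,(u+.5)/K-.5,(v+.5)/K-.5,z)[:2] for u,v in g[:,0]])
    (x,y),(w,h),a=cv2.minAreaRect((P*1000).astype(np.float32))
    if w<h: w,h,a=h,w,a+90
    a=(a+90)%180-90
    M=cv2.moments((P*1000).astype(np.float32)); ce=(M['m10']/M['m00'],M['m01']/M['m00'])
    return np.round([x,y,w,h,a,*ce],1)
E
python3 - <<'E'
from meas import *
c=cam('top'); I=c['frame']; hsv=cv2.cvtColor(I,cv2.COLOR_RGB2HSV); H,S,V=[hsv[:,:,i].astype(int) for i in range(3)]
R,G,B=[I[:,:,i].astype(int) for i in range(3)]
for n,p in dict(tag=(330,193),handle=(165,220),body=(178,210),steel=(250,200),steel2=(242,240),bed=(258,228),stripe=(164,242),wood=(210,200),paper=(320,215),wall=(145,220)).items(): print(n,I[p[1],p[0]],hsv[p[1],p[0]])
tagm=(S>50)&(V>150)
print('tag',rect(c,tagm,.008,(330,193)))
print('pt1',rect(c,tagm,.008,(336,240)))
print('handle',rect(c,(R>150)&(B<160)&(S>50),.094,(165,220)))
print('stripe blk',rect(c,(S<40)&(V>150),.064,(163,242)))
jm=cv2.morphologyEx(((S<75)&(V<140)).astype(np.uint8),cv2.MORPH_CLOSE,np.ones((5,5)))
print('jig',rect(c,jm,.016,(245,230)))
print('jigstripe',rect(c,(S<40)&(V>150),.016,(253,258)))
print('bed',rect(c,(S<75)&(V>105)&(V<175),.034,(258,228)))
tr=((S<40)&(V>140))|((H>95)&(H<125)&(S>90))
print('tray',rect(c,tr,.034,(150,220)))
br=(S>110)&(H>12)&(H<30)&(V>130)
n,l,st,ce=cv2.connectedComponentsWithStats(br[195:262,235:285].astype(np.uint8))
for i in range(1,n): print('brass',st[i,4],ce[i]+[235,195],ray(c,*(ce[i]+[235,195]),.018).round(4))
E
```

```text
tag [202 168 118] [ 18 106 202]
handle [208 173 126] [ 17 101 208]
body [108  66  38] [ 12 165 108]
steel [84 90 97] [106  34  97]
steel2 [58 66 69] [98 41 69]
bed [125 132 135] [ 99  19 135]
stripe [217 217 213] [ 30   5 217]
wood [165 116  59] [ 16 164 165]
paper [211 211 206] [ 30   6 211]
wall [214 214 211] [ 30   4 214]
tag [ 609.1 -240.7   82.5   49.4    7.6  609.1 -240.6]
pt1 [ 478.5 -251.5   47.5   25.    88.4  481.1 -250.9]
handle [534.8 271.6  90.9  32.1  -9.  534.2 271.7]
stripe blk [536.7 267.  205.1 158.4  -5.1 536.7 266.9]
jig [505.6  -3.6 202.8 132.2  -9.7 505.4  -3.5]
jigstripe [417.3  11.1 104.   16.5  82.9 417.3  11.1]
bed [506.9  -4.5  99.8  67.3 -10.  506.2  -3.9]
tray [542.2 274.3 209.6 161.5  -5.1 542.1 274.3]
brass 661 [272.66414523 222.09379728] [ 0.5292 -0.0536  0.018 ]
brass 21 [260.23809524 211.61904762] [ 0.5645 -0.0145  0.018 ]
brass 4 [255.5 237.5] [0.4811 0.002  0.018 ]
brass 21 [254.52380952 249.76190476] [0.4421 0.0056 0.018 ]
brass 3 [236. 261.] [0.4083 0.0644 0.018 ]
```

```bash
python3 -m handwheel '[[[0.44,0.4,0],-0.1,0],[[0.44,0.4,0],-0.1,0],[[0.44,0.4,0],-0.1,0],[[0.44,0.4,0],-0.1,0],[[0.44,0.4,0],-0.1,0],[[0.44,0.4,0],-0.1,0],[[0.44,0.4,0],-0.1,0],[[0.44,0.4,0],-0.1,0]]'
python3 -m handwheel '[[[0.44,0.4,-0.3],-0.1,0],[[0.44,0.4,-0.3],-0.1,0],[[0.44,0.4,-0.3],-0.1,0],[[0.44,0.4,-0.3],-0.1,0],[[0.44,0.4,-0.3],-0.2,0],[[0.44,0.4,-0.3],-0.2,0],[[0,0,0],0,0]]'
python3 - <<'E'
from meas import *
cam('scene','sc1.png');cam('top','top1.png')
s=manip.observe();print(s['time_s'],s['position'].round(4),np.degrees(np.arctan2(s['tool_rot'][1,0],s['tool_rot'][0,0])))
a=cv2.imread('pics/top1.png')[150:270,260:400];b=cv2.imread('pics/sc1.png')[100:280,140:350]
cv2.imwrite('pics/v1.png',np.hstack([cv2.resize(a,(400,343),interpolation=2),cv2.resize(b,(400,343),interpolation=2)]))
E
```

```text
time_s: 1.15
position: [0.45, -0.3849, 0.2225]
tool_rot: [[0.969, 0.248, -0.0], [0.248, -0.969, 0.0], [-0.0, -0.0, -1.0]]
ft_force: [0.8, -0.7, 0.4]
gripper_width: 0.0878
finger_force: 0.0
time_s: 2.02
position: [0.608, -0.2397, 0.1128]
tool_rot: [[0.993, 0.114, -0.002], [0.114, -0.993, 0.001], [-0.002, -0.002, -1.0]]
ft_force: [-0.4, -0.2, 0.3]
gripper_width: 0.088
finger_force: 0.0
2.125 [ 0.6073 -0.2417  0.1144] 6.4671341331791945
```

View pics/v1.png

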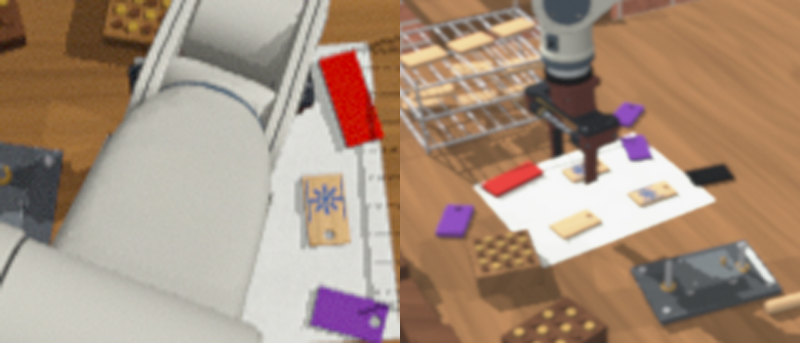

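The arm hides the tag in the top view. The scene view shows the gripper above the tag, the tag clear at about (185,217) in full-frame pixels. I'll cross-check the positions in the scene view and do the hole too.

```bash
python3 - <<'E'
from meas import *
def chans(I):
    h=cv2.cvtColor(I,cv2.COLOR_RGB2HSV); return [h[:,:,i].astype(int) for i in range(3)]
c=cam('scene'); I=c['frame']; H,S,V=chans(I)
I0=cv2.imread('pics/scene0.png')[:,:,::-1].copy(); 
tagm=(S>50)&(V>150)
print('tag proj px',proj(c,[.609,-.2407,.008]))
print('tag',rect(c,tagm,.008,(230,218)))
jm=cv2.morphologyEx(((S<75)&(V<140)).astype(np.uint8),cv2.MORPH_CLOSE,np.ones((5,5)))
print('jig',rect(c,jm,.016,(300,262)))
print('bed',rect(c,(S<75)&(V>108)&(V<185),.034,(298,240)))
print('jigstripe',rect(c,(S<40)&(V>150),.016,(328,238)))
tr=((S<40)&(V>140))|((H>95)&(H<125)&(S>90))
print('tray',rect(c,tr,.034,(315,320)))
print('handle',rect(c,(V>150)&(S>50),.094,(355,292)))
# dark hole near expected
for nm,cc,J in(('scene',c,I),('top',cam('top'),cv2.imread('pics/top0.png')[:,:,::-1].copy())):
    h=ray(cc,0,0,0); a=np.radians(7.6)
    p=proj(cc,[.609-.029*np.cos(a),-.2407-.029*np.sin(a),.008]); u,v=np.round(p).astype(int)
    W=J[v-5:v+6,u-5:u+6].astype(float).sum(2); yy,xx=np.mgrid[v-5:v+6,u-5:u+6]
    m=np.hypot(xx-p[0],yy-p[1])<4; w=np.clip(np.median(W[m])-W-25,0,None)*m
    q=((w*xx).sum()/w.sum(),(w*yy).sum()/w.sum()); print(nm,'hole px',p.round(1),np.round(q,1),ray(cc,*q,.006).round(4))
for p in((-.062,0),(.062,0)):
    a=np.radians(-9.6); w=np.array([.5055+p[0]*np.cos(a),-.0036+p[0]*np.sin(a),.066]); print('pin tip px scene',proj(c,w).round(1))
E
python3 - <<'E'
import cv2
b=cv2.imread('pics/scene0.png')[215:275,255:345]; cv2.imwrite('pics/jigsc.png',cv2.resize(b,None,fx=8,fy=8,interpolation=cv2.INTER_CUBIC))
E
```

```text
tag proj px [231.560879   215.11087726]
tag [ 613.1 -230.2   81.3   50.4    7.9  613.3 -230.1]
jig [510.4   6.1 205.1 142.7 -10.  517.6   6.4]
bed [479.5  23.5 125.3 118.3  80.9 466.4   5.7]
jigstripe [417.   10.  112.4  18.8  80.3 417.2  10.6]
tray [551.4 288.9 223.1 175.5  -5.1 567.2 305.5]
handle [545.4 280.7 102.8  41.2  -2.2 545.  281.7]
scene hole px [238.9 211.8] [238.8 212.8] [ 0.5819 -0.2425  0.006 ]
top hole px [331.3 205.4] [332.4 204.3] [ 0.5845 -0.2485  0.006 ]
pin tip px scene [319.7 226. ]
pin tip px scene [280.4 235.6]
```

View pics/jigsc.png

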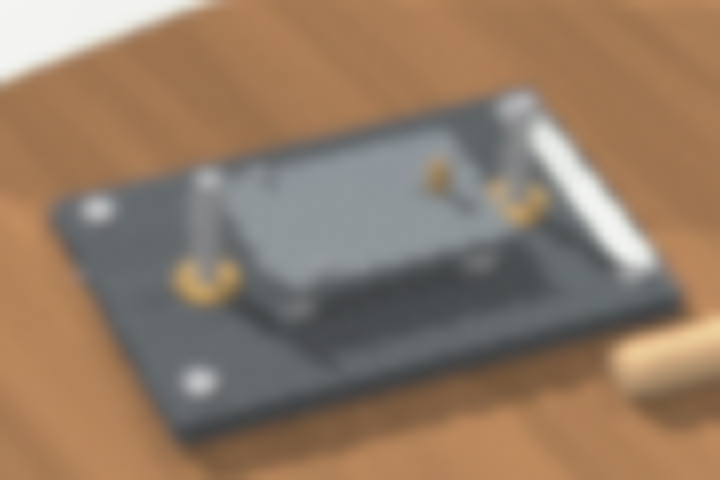

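The crop shows pin tips at about (280.4,236.5) and (319,227.3). That's within about 1 px of the prediction, so the jig pose is good to about 2 mm. I'll grasp the tag now.

```bash
python3 -m handwheel '[[[0.04,0.04,-0.4],0.12,0],[[0,0,-0.4],0,0],[[0,0,-0.4],0,0],[[0,0,-0.3],0,0],[[0,0,-0.2],0,0],[[0,0,-0.1],0,0],[[0,0,0],0,0]]' 15
python3 -m handwheel '[[[0,0,0],0,0.3],[[0,0,0],0,0.5],[[0,0,0],0,0.6],[[0,0,0],0,0.6],[[0,0,0],0,0.7],[[0,0,0],0,0.7]]' 15
```

```text
time_s: 3.1
position: [0.6101, -0.2395, 0.0067]
tool_rot: [[0.991, 0.132, -0.0], [0.132, -0.991, 0.0], [-0.0, -0.0, -1.0]]
ft_force: [0.1, -0.3, 0.1]
gripper_width: 0.0878
finger_force: 0.0
time_s: 3.85
position: [0.6101, -0.2395, 0.0067]
tool_rot: [[0.991, 0.132, 0.0], [0.132, -0.991, -0.0], [0.0, 0.0, -1.0]]
ft_force: [-0.7, 0.8, 1.1]
gripper_width: 0.0455
finger_force: 15.0
```

Gripped, but only by 1.3 mm of edge. I'll reopen slightly, go lower and regrip.

```bash
python3 -m handwheel '[[[0,0,0],0,0.35],[[0,0,0],0,0.35],[[0,0,-0.06],0,0.35],[[0,0,0],0,0.4],[[0,0,0],0,0.6],[[0,0,0],0,0.7],[[0,0,0],0,0.7]]' 20
python3 -m handwheel '[[[0,0,0.1],0,0.7],[[0,0,0.3],0,0.7],[[0,0,0.4],0,0.7],[[0,0,0.4],0,0.7],[[0,0,0.4],0,0.7],[[0,0,0],0,0.7]]'
```

```text
time_s: 4.72
position: [0.6101, -0.2395, 0.0031]
tool_rot: [[0.991, 0.132, 0.0], [0.132, -0.991, -0.0], [0.0, 0.0, -1.0]]
ft_force: [0.3, -0.8, -0.7]
gripper_width: 0.0457
finger_force: 20.0
time_s: 5.48
position: [0.6118, -0.2402, 0.1023]
tool_rot: [[0.991, 0.132, 0.005], [0.132, -0.991, -0.002], [0.005, 0.003, -1.0]]
ft_force: [0.1, -0.2, -0.8]
gripper_width: 0.0455
finger_force: 20.0
```

```bash
python3 -m handwheel '[[[-0.17,0.39,0],-0.17,0.7],[[-0.17,0.39,0],-0.17,0.7],[[-0.17,0.39,0],-0.17,0.7],[[-0.17,0.39,0],-0.17,0.7],[[-0.17,0.39,0],-0.17,0.7]]'
python3 -m handwheel '[[[-0.17,0.39,0],-0.17,0.7],[[-0.17,0.39,0],-0.17,0.7],[[-0.17,0.39,0],-0.17,0.7],[[-0.17,0.39,0],-0.17,0.7],[[-0.2,0.43,0],-0.2,0.7],[[0,0,0],0,0.7],[[0,0,0],0,0.7]]'
python3 - <<'E'
from meas import *
c=cam('scene','sc2.png')
s=manip.observe();print(s['time_s'],s['position'].round(4),np.degrees(np.arctan2(s['tool_rot'][1,0],s['tool_rot'][0,0])))
print(proj(c,s['position']))
b=cv2.imread('pics/sc2.png')[180:270,240:360];cv2.imwrite('pics/v2.png',cv2.resize(b,None,fx=6.6,fy=6.6,interpolation=2))
E
```

```text
time_s: 6.1
position: [0.5582, -0.1216, 0.0986]
tool_rot: [[1.0, -0.017, -0.001], [-0.017, -1.0, 0.0], [-0.001, -0.0, -1.0]]
ft_force: [-0.0, -0.8, -0.6]
gripper_width: 0.0455
finger_force: 20.0
time_s: 6.98
position: [0.5066, -0.0034, 0.099]
tool_rot: [[0.986, -0.168, 0.0], [-0.168, -0.986, -0.0], [0.0, 0.0, -1.0]]
ft_force: [-0.4, 0.8, -0.6]
gripper_width: 0.0454
finger_force: 20.0
7.025 [ 0.5068 -0.0036  0.0991] -9.697671894095503
[300.46703065 221.82116482]
```

View pics/v2.png

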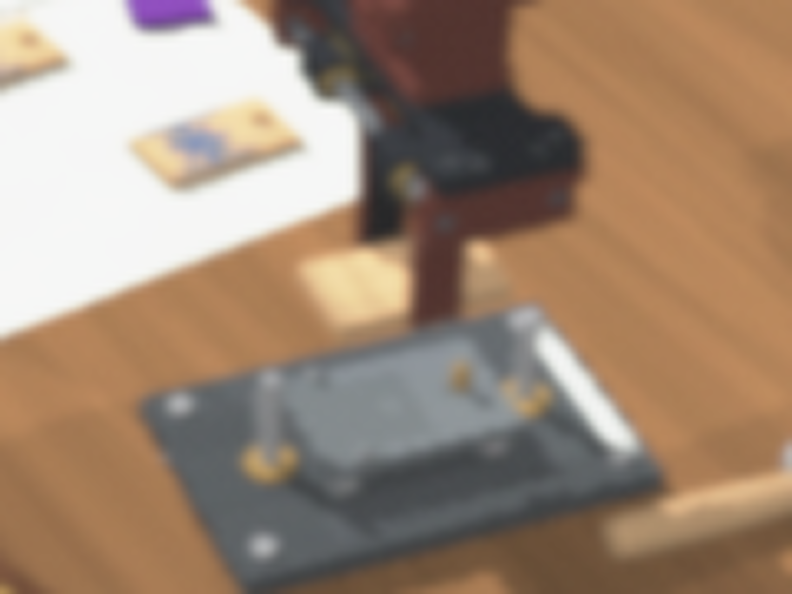

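The tag is held level above the jig, near edge at about (290,230) in full-frame pixels. I'll compare the tag's outline with what the TCP predicts.

```bash
python3 - <<'E'
from meas import *
c=cam('scene'); I=c['frame']; K=8
s=manip.observe(); p=s['position']; R=s['tool_rot']; a=np.arctan2(R[1,0],R[0,0]); A=np.array([[np.cos(a),-np.sin(a)],[np.sin(a),np.cos(a)]])
J=cv2.resize(I[205:240,278:322],None,fx=K,fy=K,interpolation=cv2.INTER_CUBIC).astype(int)
m=((J[:,:,0]>185)&(J[:,:,0]-J[:,:,2]>45)).astype(np.uint8)
cs,_=cv2.findContours(m,cv2.RETR_EXTERNAL,cv2.CHAIN_APPROX_NONE)
for k in sorted(cs,key=cv2.contourArea)[-3:]:
    q=(k[:,0]+.5)/K-.5+[278,205]
    print('blob',cv2.contourArea(k)/K/K,'L',q[q[:,0].argmin()],'R',q[q[:,0].argmax()],'T',q[q[:,1].argmin()],'B',q[q[:,1].argmax()])
for n,x,y,z in(('far +x top',40,-23,5),('near +x top',40,23,5),('near +x bot',40,23,-3),('near -x top',-40,23,5),('near -x bot',-40,23,-3),('far -x top',-40,-23,5)):
    print(n,proj(c,[*(p[:2]+A@[x/1e3,y/1e3]),p[2]+z/1e3]).round(2))
o=proj(c,[*p[:2],p[2]+.005]); print('px per 10mm tag x',(proj(c,[*(p[:2]+A@[.01,0]),p[2]+.005])-o).round(2),'y',(proj(c,[*(p[:2]+A@[0,.01]),p[2]+.005])-o).round(2))
# jig features observed vs predicted from pose (506.5,-3.3,-9.7)
def blob(mask,box):
    u0,u1,v0,v1=box; M=cv2.moments(mask[v0:v1,u0:u1].astype(np.uint8),True); return np.array([u0+M['m10']/M['m00'],v0+M['m01']/M['m00']]),M['m00']
hsv=cv2.cvtColor(I,cv2.COLOR_RGB2HSV).astype(int); br=(hsv[:,:,1]>75)&(hsv[:,:,0]<30)
P=lambda x,y,z:proj(c,[*(np.array([.5065,-.0033])+A@[x/1e3,y/1e3]),z/1e3]).round(2)
print('peg',blob(br,(305,315,232,242)),P(-29,0,41)); print('ringb',blob(br,(274,288,245,256)),P(62,0,18)); print('ringa',blob(br,(314,326,235,245)),P(-62,0,18))
print('bed corners pred',[P(x,y,34) for x,y in((47,32),(47,-32),(-47,-32),(-47,32))]); print('tips',P(62,0,65),P(-62,0,65))
E
python3 - <<'E'
import cv2
cv2.imwrite('pics/v3.png',cv2.resize(cv2.imread('pics/sc2.png')[205:265,260:340],None,fx=10,fy=10,interpolation=cv2.INTER_CUBIC))
E
```

```text
blob 14.3828125 L [310.8125 217.4375] R [315.1875 219.0625] T [311.8125 216.5625] B [312.3125 220.8125]
blob 212.90625 L [277.5625 215.9375] R [301.5625 223.3125] T [292.3125 210.4375] B [290.4375 229.4375]
far +x top [284.36 218.82]
near +x top [290.75 228.27]
near +x bot [290.65 230.52]
near -x top [316.84 222.03]
near -x bot [316.64 224.27]
far -x top [309.89 212.92]
px per 10mm tag x [-3.23  0.76] y [1.46 2.03]
peg (array([309.33333333, 236.66666667]), 3.0) [308.72 235.4 ]
ringb (array([280.28571429, 250.25      ]), 28.0) [279.8  248.58]
ringa (array([320.66666667, 240.66666667]), 12.0) [318.32 238.88]
bed corners pred [array([289.06, 250.03]), array([280.54, 236.56]), array([309.51, 229.51]), array([318.89, 242.44])]
tips [280.13 236.05] [319.45 226.5 ]
```

View pics/v3.png

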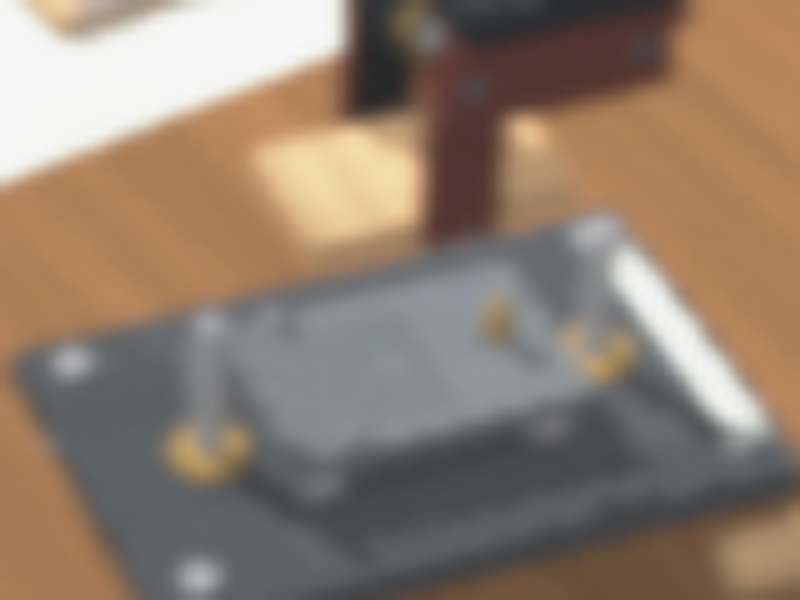

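The tag's corners sit about (+0.5,+0.7) px from prediction and the jig features about (+0.5,+1.05) px. So the tag is within about 1 mm of target, needing about +1 mm in y. I'll descend gently.

```bash
python3 -m handwheel '[[[0,0.02,-0.2],0,0.7],[[0,0,-0.2],0,0.7],[[0,0,-0.2],0,0.7],[[0,0,-0.1],0,0.7],[[0,0,0],0,0.7]]'
python3 -m handwheel '[[[0,0,-0.05],0,0.7],[[0,0,-0.05],0,0.7],[[0,0,-0.05],0,0.7],[[0,0,0],0,0.7]]'
```

```text
time_s: 7.7
position: [0.5059, -0.0018, 0.0564]
tool_rot: [[0.986, -0.169, -0.001], [-0.169, -0.986, 0.0], [-0.001, 0.0, -1.0]]
ft_force: [-0.2, 0.1, 0.4]
gripper_width: 0.0456
finger_force: 20.0
time_s: 8.2
position: [0.5062, -0.0018, 0.0479]
tool_rot: [[0.986, -0.169, -0.0], [-0.169, -0.986, 0.0], [-0.0, 0.0, -1.0]]
ft_force: [0.7, -0.5, -0.6]
gripper_width: 0.0459
finger_force: 20.0
```

```bash
python3 -m handwheel '[[[0,0,-0.05],0,0.7],[[0,0,-0.05],0,0.7],[[0,0,-0.04],0,0.7],[[0,0,0],0,0.7]]'
python3 - <<'E'
from meas import *
cam('scene','sc3.png');cam('top','top3.png')
b=cv2.imread('pics/sc3.png')[205:265,260:340];cv2.imwrite('pics/v4.png',cv2.resize(b,None,fx=9,fy=9,interpolation=2))
E
```

```text
time_s: 8.7
position: [0.5062, -0.0019, 0.0394]
tool_rot: [[0.986, -0.169, -0.0], [-0.169, -0.986, 0.0], [-0.0, 0.0, -1.0]]
ft_force: [-0.0, -0.4, 0.0]
gripper_width: 0.0459
finger_force: 20.0
```

View pics/v4.png

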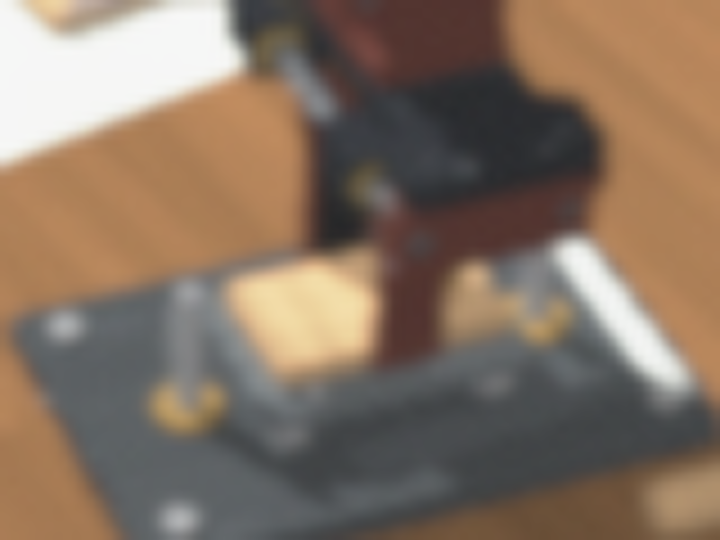

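The tag is level, almost on the bed and centred between the fences. I'll go the last 2 mm, then release.

```bash
python3 -m handwheel '[[[0,0,-0.035],0,0.7],[[0,0,0],0,0.7],[[0,0,0],0,0.4],[[0,0,0],0,0.2],[[0,0,0],0,0.1],[[0,0,0],0,0.1]]'
python3 -m handwheel '[[[0,0,0.3],0,0],[[0,0,0.5],0,0],[[0,0.2,0.5],0,0],[[0.04,0.6,0.5],0,0],[[0.04,0.6,0],0,0],[[0.04,0.6,0],0,0],[[0.04,0.6,0],0,0],[[0,0,0],0,0]]'
python3 - <<'E'
from meas import *
cam('scene','sc4.png');cam('top','top4.png')
a=cv2.imread('pics/top4.png')[190:270,140:290]
b=cv2.imread('pics/sc4.png')[210:270,260:340];cv2.imwrite('pics/v5.png',np.vstack([cv2.resize(a,(560,299),interpolation=2),cv2.resize(b,(560,300),interpolation=2)]))
E
```

```text
time_s: 9.55
position: [0.5063, -0.0019, 0.0376]
tool_rot: [[0.986, -0.169, 0.0], [-0.169, -0.986, -0.0], [0.0, -0.0, -1.0]]
ft_force: [0.8, -0.3, -0.7]
gripper_width: 0.0776
finger_force: 0.0
time_s: 10.55
position: [0.5163, 0.1561, 0.1469]
tool_rot: [[0.986, -0.166, 0.002], [-0.166, -0.986, 0.001], [0.002, -0.001, -1.0]]
ft_force: [-1.1, -0.4, -0.1]
gripper_width: 0.0879
finger_force: 0.0
```

View pics/v5.png

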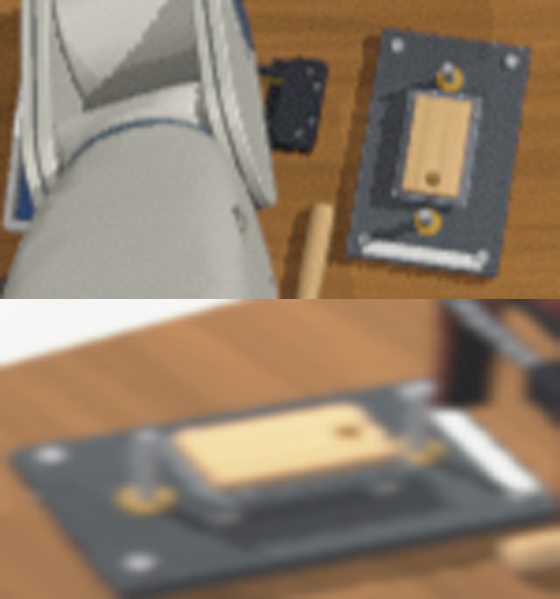

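The tag lies flat with the peg in its hole; both views agree. Now the block's pose from the first top picture.

```bash
python3 - <<'E'
from meas import *
c=cam('top'); 
for n in('top0','top4'):
    I=cv2.imread('pics/%s.png'%n)[:,:,::-1].copy(); hsv=cv2.cvtColor(I,cv2.COLOR_RGB2HSV).astype(int); H,S,V=[hsv[:,:,i] for i in range(3)]
    if n=='top0':
        box=np.zeros(S.shape,bool); box[192:250,148:190]=1
        m=box&~((H>90)&(S>60)); m=cv2.morphologyEx(m.astype(np.uint8),cv2.MORPH_OPEN,np.ones((5,5)))
        print('body',rect(c,m,.064,(178,215)))
        hm=(box&(V>140)&(S>50)).astype(np.uint8); print('handle',rect(c,hm,.094,(165,220)))
        # bright top only
        for t in(165,185,200): print(t,rect(c,(box&(I[:,:,0]>t)&(S>50)).astype(np.uint8),.094,(165,220)))
    else: print('tag on jig',rect(c,(S>60)&(V>140),.042,(258,225)))
    jm=cv2.morphologyEx(((S<75)&(V<140)).astype(np.uint8),cv2.MORPH_CLOSE,np.ones((5,5)));print('jig',rect(c,jm,.016,(243,225)))
E
```

```text
body [531.9 271.5 153.7  95.1  -9.3 532.  271.2]
handle [534.2 271.5  92.   32.8  -9.  534.1 271.5]
165 [535.  271.6  89.8  31.1  -9.1 534.8 271.8]
185 [535.9 272.6  87.5  25.9  -8.8 535.7 272.9]
200 [535.2 273.   83.7  22.5  -9.3 535.4 272.4]
jig [505.6  -3.7 202.9 132.2  -9.8 505.5  -3.5]
tag on jig [505.7  -3.5  85.2  49.9  -9.4 505.5  -3.5]
jig [505.6  -3.7 202.9 132.2  -9.8 505.4  -3.5]
```

```bash
python3 -m handwheel '[[[0.08,0.48,0],0.03,0],[[0.08,0.48,0],0,0],[[0.08,0.48,0],0,0],[[0.08,0.48,0],0,0],[[0,0,-0.3],0,0],[[0,0,-0.3],0,0],[[0,0,-0.2],0,0],[[0,0,0],0,0]]'
python3 - <<'E'
from meas import *
cam('scene','sc5.png'); s=manip.observe(); print(s['position'].round(4))
b=cv2.imread('pics/sc5.png')[240:360,290:420];cv2.imwrite('pics/v6.png',cv2.resize(b,None,fx=5,fy=5,interpolation=2))
E
```

```text
time_s: 11.7
position: [0.5341, 0.268, 0.0959]
tool_rot: [[0.986, -0.165, -0.003], [-0.165, -0.986, -0.001], [-0.003, 0.002, -1.0]]
ft_force: [0.3, 0.5, -0.1]
gripper_width: 0.0879
finger_force: 0.0
[0.5347 0.2685 0.0969]
```

View pics/v6.png

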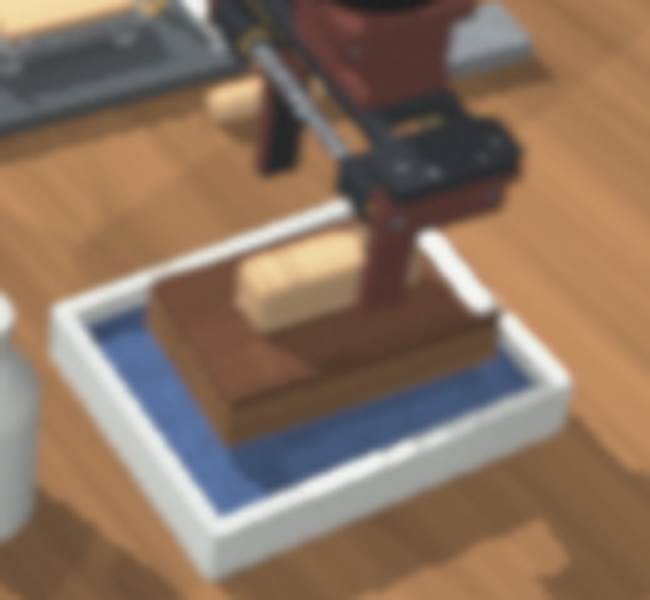

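The fingers straddle the handle. I'll shift +5 mm in y, descend and grip.

```bash
python3 -m handwheel '[[[0.02,0.09,-0.2],0,0],[[0,0,-0.2],0,0],[[0,0,-0.1],0,0],[[0,0,0],0,0.3],[[0,0,0],0,0.5],[[0,0,0],0,0.6]]' 10
python3 -m handwheel '[[[0,0,0],0,0.8],[[0,0,0],0,0.8],[[0,0,0],0,0.9],[[0,0,0],0,0.9]]' 40
```

```text
time_s: 12.5
position: [0.5365, 0.2749, 0.068]
tool_rot: [[0.987, -0.163, 0.001], [-0.163, -0.987, 0.0], [0.001, -0.0, -1.0]]
ft_force: [-0.6, -0.1, -0.6]
gripper_width: 0.0612
finger_force: 0.0
time_s: 13.0
position: [0.5363, 0.2749, 0.0676]
tool_rot: [[0.987, -0.163, 0.0], [-0.163, -0.987, 0.0], [0.0, -0.0, -1.0]]
ft_force: [0.9, 1.0, 2.0]
gripper_width: 0.0256
finger_force: 39.9
```

```bash
python3 -m handwheel '[[[0,0,0.1],0,0.9],[[0,0,0.2],0,0.9],[[0,0,0.3],0,0.9],[[0,0,0.3],0,0.9],[[0,0,0.3],0,0.9],[[0,-0.2,0],0,0.9],[[-0.04,-0.35,0],0,0.9],[[-0.04,-0.38,0],0,0.9]]' 50
python3 -m handwheel '[[[-0.05,-0.4,0],0,0.9],[[-0.05,-0.4,0],0,0.9],[[-0.05,-0.4,0],0,0.9],[[-0.05,-0.4,0],0,0.9],[[-0.05,-0.4,0],0,0.9],[[-0.05,-0.4,0],0,0.9],[[-0.05,-0.4,0],-0.03,0.9],[[-0.05,-0.4,0],0,0.9]]'
python3 -m handwheel '[[[-0.02,-0.3,0],0,0.9],[[-0.02,-0.15,0],0,0.9],[[0,0,0],0,0.9],[[0,0,0],0,0.9]]'
python3 - <<'E'
from meas import *
cam('scene','sc6.png'); cam('top','top6.png'); s=manip.observe(); print(s['position'].round(4))
b=cv2.imread('pics/sc6.png')[190:270,250:350];cv2.imwrite('pics/v7.png',cv2.resize(b,None,fx=7,fy=7,interpolation=2))
E
```

```text
time_s: 14.0
position: [0.5305, 0.2169, 0.1387]
tool_rot: [[0.987, -0.164, -0.002], [-0.164, -0.987, -0.001], [-0.002, 0.001, -1.0]]
ft_force: [-0.9, -0.4, -2.9]
gripper_width: 0.0255
finger_force: 49.9
time_s: 15.0
position: [0.5062, 0.0248, 0.139]
tool_rot: [[0.985, -0.17, -0.002], [-0.17, -0.986, -0.0], [-0.001, 0.0, -1.0]]
ft_force: [-0.0, 0.0, -2.9]
gripper_width: 0.0259
finger_force: 49.9
time_s: 15.5
position: [0.5052, 0.0003, 0.1396]
tool_rot: [[0.986, -0.168, 0.0], [-0.168, -0.986, 0.0], [0.0, -0.0, -1.0]]
ft_force: [-1.1, -0.2, -3.3]
gripper_width: 0.0259
finger_force: 49.9
[5.052e-01 5.000e-04 1.396e-01]
```

View pics/v7.png

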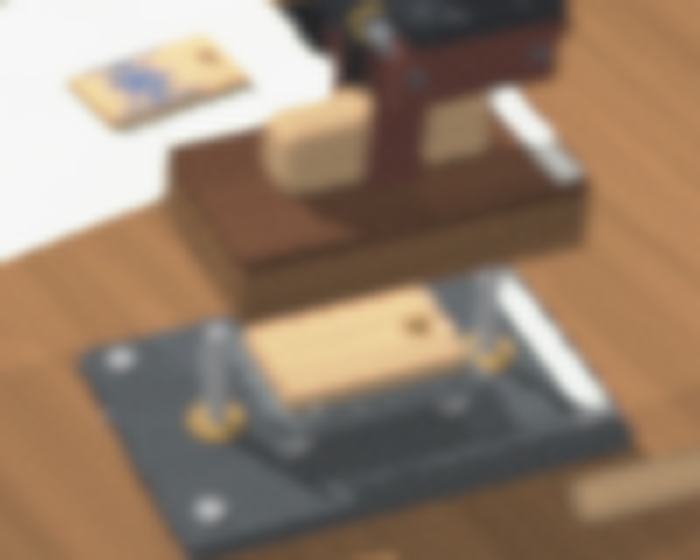

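The view shows the held block over the jig: bottom near corners at about (284,234) and (333,224), pin-b tip at (280.5,236.4), the tag with its hole, and the white ends matching. I'll measure edge residuals of block and jig in this one view and take the difference.

```bash
cat > edges.py <<'E'
from meas import *
from scipy.ndimage import map_coordinates
def fit(c,I,pose,edges,names=True,S=5):
    """pose=(x,y,z,yaw); edges: (name,p0,p1) local mm. -> local dx,dy(mm), dyaw(deg) moving model onto image edges"""
    G=I.astype(float); x,y,z,a=pose; A=np.array([[np.cos(a),-np.sin(a)],[np.sin(a),np.cos(a)]])
    pj=lambda q:proj(c,[*(np.array([x,y])+A@(np.array(q[:2])/1e3)),z+q[2]/1e3])
    rows=[];rhs=[];t=np.arange(-S,S+.01,.1)
    for n,p0,p1 in edges:
        p0=np.array(p0,float);p1=np.array(p1,float); d=pj(p1)-pj(p0); nn=np.array([-d[1],d[0]])/np.hypot(*d)
        prof=0
        L=np.linspace(.12,.88,15); rs=[]
        for l in L:
            o=pj(p0+l*(p1-p0)); uv=o+t[:,None]*nn
            pr=np.stack([map_coordinates(G[:,:,k],[uv[:,1],uv[:,0]],order=1) for k in range(3)],1)
            g=np.gradient(cv2.GaussianBlur(pr,(1,9),2) if 0 else pr,axis=0); g=np.array([np.convolve(g[:,k],np.ones(9)/9,'same') for k in range(3)]); g=np.abs(g).sum(0)*(np.exp(-t**2/18)); rs.append(t[g[8:-8].argmax()+8])
        r=np.median(rs); sp=np.percentile(rs,75)-np.percentile(rs,25)
        if names: print(f'{n:14s} resid px {r:5.2f} iqr {sp:4.2f}')
        if sp>1: continue
        for l,ri in zip(L,rs):
            if abs(ri-r)>.7: continue
            q=p0+l*(p1-p0); o=pj(q)
            J=[(pj(q+e)-o)@nn for e in([1,0,0],[0,1,0])]
            rq=np.radians(1)*np.array([-q[1],q[0],0]); J.append((pj(q+rq)-o)@nn)
            rows.append(J);rhs.append(ri)
    s=np.linalg.lstsq(np.array(rows),np.array(rhs),rcond=None)[0]
    print('shift x,y mm, yaw deg',s.round(2),'rms',np.std(np.array(rows)@s-rhs).round(2)); return s
blk=[('nearbot',(75,42,10),(-75,42,10)),('+xbot',(75,-42,10),(75,42,10)),('near+x vert',(75,42,10),(75,42,44)),('near-x vert',(-75,42,10),(-75,42,44)),('far+x vert',(75,-42,10),(75,-42,44)),('neartop',(75,42,44),(-75,42,44)),('+xtop',(75,-42,44),(75,42,44)),('fartop+x',(75,-42,44),(48,-42,44)),('-xtop',(-75,5,44),(-75,42,44))]
jig=[('near top',(100,65,16),(-100,65,16)),('near bot',(100,65,0),(0,65,0)),('+x bot',(100,-65,0),(100,65,0)),('+x top',(100,-65,16),(100,65,16)),('far top',(100,-65,16),(70,-65,16)),('-x top',(-100,0,16),(-100,65,16))]
E
python3 - <<'E'
from edges import *
c=cam('scene');I=c['frame'];s=manip.observe();p=s['position'];R=s['tool_rot'];a=np.arctan2(R[1,0],R[0,0]);print(p.round(4),np.degrees(a))
print('BLOCK');b=fit(c,I,(p[0],p[1],p[2]-.0476,a),blk)
print('JIG');j=fit(c,I,(.5063,-.0019,0,np.radians(-9.7)),jig)
E
```

```text
[5.052e-01 5.000e-04 1.396e-01] -9.65640587639141
BLOCK
nearbot        resid px  0.30 iqr 0.30
+xbot          resid px -0.40 iqr 0.25
near+x vert    resid px -0.50 iqr 1.35
near-x vert    resid px  0.60 iqr 0.35
far+x vert     resid px  1.70 iqr 0.05
neartop        resid px  2.40 iqr 2.05
+xtop          resid px  1.10 iqr 0.85
fartop+x       resid px  1.70 iqr 0.35
-xtop          resid px  0.40 iqr 1.40
shift x,y mm, yaw deg [-0.48  4.07  1.12] rms 0.76
JIG
near top       resid px -0.80 iqr 1.70
near bot       resid px -0.50 iqr 0.35
+x bot         resid px -0.60 iqr 0.20
+x top         resid px  1.10 iqr 0.25
far top        resid px  1.00 iqr 1.35
-x top         resid px  0.80 iqr 0.20
shift x,y mm, yaw deg [ 0.95 -0.68 -1.44] rms 0.64
```

```bash
python3 - <<'E'
from edges import *
c=cam('scene');a=np.radians(-9.66);A=np.array([[np.cos(a),-np.sin(a)],[np.sin(a),np.cos(a)]])
def chk(pose,z,L):
    r=[]
    for n,q,ob in L:
        P=lambda q:proj(c,[*(np.array(pose)+A@(np.array(q[:2])/1e3)),z+q[2]/1e3])
        q=np.array(q,float);e=np.array(ob)-P(q);J=np.stack([P(q+[1,0,0])-P(q),P(q+[0,1,0])-P(q)],1)
        w=np.linalg.solve(J,e);r.append(w);print(n,P(q).round(1),'err px',e.round(1),'mm',w.round(1))
    print('mean mm',np.mean(r,0).round(2))
chk((.5052,.0005),.092,[('n+xb',(75,42,10),(284.3,233.9)),('n-xb',(-75,42,10),(332.9,223.9)),('n-xt',(-75,42,44),(333.4,215.3)),('f+xt',(75,-42,44),(273.9,210.7)),('n+xt',(75,42,44),(284.3,227.4))])
chk((.5063,-.0019),0,[('f+xt',(100,-65,16),(261.,240.7)),('n-xt',(-100,65,16),(339.9,251.)),('tipb',(62,0,65),(280.5,236.5)),('tipa',(-62,0,65),(319.5,227.4)),('ringb',(62,0,18),(280.4,249.8)),('ringa',(-62,0,18),(319.6,239.9)),('tag n+x top',(40,23,42),(250+290/7-.43,190+405/7-.43)),('tag f+x',(40,-23,42),(250+245/7-.43,190+330/7-.43)),('tag hole',(-29,0,42),(250+417/7-.43,190+325/7-.43)),('tag f-x',(-40,-23,42),(250+432/7-.43,190+287/7-.43)),('tag n-x',(-40,23,42),(250+470/7-.43,190+352/7-.43))])
E
```

```text
n+xb [283.  236.4] err px [ 1.3 -2.5] mm [-7.5 -8.7]
n-xb [332.3 224.4] err px [ 0.6 -0.5] mm [-2.5 -1.4]
n-xt [333.4 214.7] err px [-0.   0.6] mm [1.4 2.5]
f+xt [271.8 209.2] err px [2.1 1.5] mm [-2.9  8.8]
n+xt [283.3 226.6] err px [1.  0.8] mm [-1.2  4.2]
mean mm [-2.54  1.06]
f+xt [260.1 238.9] err px [0.9 1.8] mm [0.3 8.9]
n-xt [340.2 250.1] err px [-0.3  0.9] mm [2.8 3.1]
tipb [280.5 236.3] err px [0.  0.2] mm [0.2 0.8]
tipa [319.8 226.7] err px [-0.3  0.7] mm [2.2 2.6]
ringb [280.1 248.8] err px [0.3 1. ] mm [0.8 4.2]
ringa [318.6 239.1] err px [1.  0.8] mm [-1.1  4.4]
tag n+x top [290.5 245.6] err px [0.5 1.8] mm [1.8 7.6]
tag f+x [284.3 236. ] err px [0.3 0.7] mm [0.5 3.3]
tag hole [309.1 235.4] err px [0.1 0.6] mm [1.  2.7]
tag f-x [309.1 229.9] err px [2.2 0.6] mm [-4.7  5. ]
tag n-x [315.9 239.2] err px [0.8 0.6] mm [-1.   3.4]
mean mm [0.26 4.18]
```

The top-view and scene-view differences agree on a target TCP of about (0.5077, -0.0017). I'll shift and lower to just above the pin tips.

```bash
python3 -m handwheel '[[[0.042,-0.037,-0.1],0,0.9],[[0,0,-0.15],0,0.9],[[0,0,-0.15],0,0.9],[[0,0,-0.1],0,0.9],[[0,0,-0.04],0,0.9],[[0,0,0],0,0.9],[[0,0,0],0,0.9]]' 60
python3 -m handwheel '[[[0,0,-0.03],0,0.9],[[0,0,-0.03],0,0.9],[[0,0,-0.02],0,0.9],[[0,0,-0.02],0,0.9],[[0,0,0],0,0.9]]'
```

```text
time_s: 16.58
position: [0.5078, -0.0023, 0.1074]
tool_rot: [[0.986, -0.169, 0.0], [-0.169, -0.986, -0.0], [0.0, -0.0, -1.0]]
ft_force: [-0.3, 0.3, -2.7]
gripper_width: 0.0255
finger_force: 59.9
time_s: 17.2
position: [0.5076, -0.0023, 0.1011]
tool_rot: [[0.986, -0.169, -0.0], [-0.169, -0.986, -0.0], [-0.0, 0.0, -1.0]]
ft_force: [-0.5, -0.5, -2.7]
gripper_width: 0.026
finger_force: 59.9
```

It is 2.5 mm below tip-rest height with no contact force, so the tips have entered the holes. I'll continue gently.

```bash
python3 -m handwheel '[[[0,0,-0.02],0,0.9],[[0,0,-0.02],0,0.9],[[0,0,0],0,0.9]]'
python3 -c "
from h import *
s=manip.observe();print(s['position'].round(4),s['ft_force'].round(2),s['ft_torque'].round(3))"
```

```text
time_s: 17.58
position: [0.5075, -0.0023, 0.0987]
tool_rot: [[0.986, -0.169, -0.0], [-0.169, -0.986, 0.0], [-0.0, -0.0, -1.0]]
ft_force: [-0.2, 0.8, -3.2]
gripper_width: 0.0252
finger_force: 59.9
[ 0.5075 -0.0023  0.0987] [-0.18  0.75 -3.24] [ 0.063 -0.034 -0.023]
```

```bash
python3 -m handwheel '[[[0,0,-0.03],0,0.9],[[0,0,-0.03],0,0.9],[[0,0,-0.03],0,0.9],[[0,0,-0.03],0,0.9],[[0,0,0],0,0.9]]'
python3 -m handwheel '[[[0,0,-0.02],0,0.9],[[0,0,-0.02],0,0.9],[[0,0,0],0,0.9]]'
```

```text
time_s: 18.2
position: [0.5075, -0.0023, 0.0914]
tool_rot: [[0.986, -0.169, -0.0], [-0.169, -0.986, 0.0], [-0.0, 0.0, -1.0]]
ft_force: [-0.1, 0.2, -2.7]
gripper_width: 0.0259
finger_force: 59.9
time_s: 18.58
position: [0.5077, -0.0023, 0.0894]
tool_rot: [[0.986, -0.169, 0.0], [-0.169, -0.986, -0.0], [0.0, -0.0, -1.0]]
ft_force: [-0.5, 0.7, 1.5]
gripper_width: 0.0258
finger_force: 59.9
```

The block has landed on the tag at the expected height (about 42 mm). Pressing now, slowly.

```bash
python3 -m handwheel '[[[0,0,-0.02],0,0.9],[[0,0,-0.02],0,0.9],[[0,0,-0.02],0,0.9],[[0,0,0],0,0.9]]'
python3 -m handwheel '[[[0,0,-0.02],0,0.9],[[0,0,-0.015],0,0.9],[[0,0,0],0,0.9]]'
```

```text
time_s: 19.08
position: [0.5078, -0.0023, 0.0859]
tool_rot: [[0.986, -0.169, 0.0], [-0.169, -0.986, -0.0], [0.0, -0.0, -1.0]]
ft_force: [-1.9, -0.1, 7.8]
gripper_width: 0.0256
finger_force: 59.9
time_s: 19.45
position: [0.5078, -0.0023, 0.084]
tool_rot: [[0.986, -0.169, 0.0], [-0.169, -0.986, -0.0], [0.0, -0.0, -1.0]]
ft_force: [-2.2, -1.4, 9.7]
gripper_width: 0.0256
finger_force: 59.9
```

```bash
python3 -m handwheel '[[[0,0,-0.02],0,0.9],[[0,0,-0.01],0,0.9],[[0,0,0],0,0.9]]'
python3 -m handwheel '[[[0,0,-0.01],0,0.9],[[0,0,0],0,0.9]]'
```

```text
time_s: 19.82
position: [0.508, -0.0021, 0.0833]
tool_rot: [[0.986, -0.168, 0.001], [-0.168, -0.986, 0.0], [0.001, -0.0, -1.0]]
ft_force: [-6.4, 1.4, 21.5]
gripper_width: 0.0256
finger_force: 60.0
time_s: 20.08
position: [0.508, -0.0021, 0.0832]
tool_rot: [[0.986, -0.168, 0.001], [-0.168, -0.986, 0.0], [0.001, -0.0, -1.0]]
ft_force: [-8.3, 0.9, 28.1]
gripper_width: 0.0261
finger_force: 60.0
```

The bed is on its stops: force jumped to 28 N and z stopped moving. I'll ease off slightly, confirm it's steady and hand in.

```bash
python3 -m handwheel '[[[0,0,0.005],0,0.9],[[0,0,0],0,0.9],[[0,0,0],0,0.9],[[0,0,0],0,0.9]]'
python3 -c "
from station import manip
print(manip.hand_in())"
```

```text
time_s: 20.58
position: [0.508, -0.0021, 0.0833]
tool_rot: [[0.986, -0.168, 0.001], [-0.168, -0.986, 0.0], [0.001, -0.0, -1.0]]
ft_force: [-7.6, 2.1, 25.1]
gripper_width: 0.026
finger_force: 60.0
the job is handed in; nothing more can be done
None
```

The job is handed in at 20.6 s, with no verdict returned: the tag is on the peg, and the block is on both pins, still gripped and pressed to the bed's stops at about 25 N. I viewed 12 pictures, two over the limit of 10.

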